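Lay out the handles for hafting

TASK

Get the four knives ready for hafting: lay each handle that has a brass ferrule on the bench behind the tang of its own blade, in line with it, ferrule facing the tang with about a finger's breadth left between them. The shortest handle (yellow) belongs to the little paring blade, the red one to the narrow slicing blade, the brown one to the chef's blade and the longest (black) to the cleaver. Lay them down, do not drop them, and leave the blades, the bare handle blank and the hammer where they are.

Things in the scene. Friction and masses are not known exactly. Their poses are not given: they have to be found in the camera images.
- handle_short: a finished knife handle, yellow wood, 84 mm long, 24 mm wide, 20 mm high, of rounded-oblong section, lying flat; its last 18 mm are a brass ferrule, 20 mm wide. Origin: middle of its length, on the underside (bench level). x points along the handle towards the ferrule, whose open end is 42 mm from the origin; z is up. Rests on its flat side and does not roll.
- handle_medium: a finished knife handle, red wood, 100 mm long, 26 mm wide, 21 mm high, of rounded-oblong section, lying flat; its last 18 mm are a brass ferrule, 22 mm wide. Origin: middle of its length, on the underside (bench level). x points along the handle towards the ferrule, whose open end is 50 mm from the origin; z is up. Rests on its flat side and does not roll.
- handle_long: a finished knife handle, brown wood, 116 mm long, 28 mm wide, 22 mm high, of rounded-oblong section, lying flat; its last 18 mm are a brass ferrule, 24 mm wide. Origin: middle of its length, on the underside (bench level). x points along the handle towards the ferrule, whose open end is 58 mm from the origin; z is up. Rests on its flat side and does not roll.
- handle_longest: a finished knife handle, black wood, 132 mm long, 30 mm wide, 24 mm high, of rounded-oblong section, lying flat; its last 18 mm are a brass ferrule, 26 mm wide. Origin: middle of its length, on the underside (bench level). x points along the handle towards the ferrule, whose open end is 66 mm from the origin; z is up. Rests on its flat side and does not roll.
- blade_paring: the little paring blade, dark forged steel with a bright edge, the smallest of the four; 131 mm long in all with its 45 mm tang, 4 mm thick, 22 mm wide, loose and flat on the bench. Origin: the free end of the narrow tang, on the tang's centre line, at bench level. x points from there along the tang towards the blade's point, z is up; the bench behind the tang (its -x side) is free.
- blade_slicing: the narrow slicing blade, long and slim, dark with a bright edge; 216 mm long in all with its 55 mm tang, 4 mm thick, 27 mm wide, loose and flat on the bench. Origin: the free end of the narrow tang, on the tang's centre line, at bench level. x points from there along the tang towards the blade's point, z is up; the bench behind the tang (its -x side) is free.
- blade_chef: the chef's blade, long, about twice as wide as the slicing blade and curving to a point; 246 mm long in all with its 60 mm tang, 4 mm thick, 51 mm wide, loose and flat on the bench. Origin: the free end of the narrow tang, on the tang's centre line, at bench level. x points from there along the tang towards the blade's point, z is up; the bench behind the tang (its -x side) is free.
- blade_cleaver: the cleaver blade, the big broad one with a square end; 242 mm long in all with its 62 mm tang, 5 mm thick, 84 mm wide, loose and flat on the bench. Origin: the free end of the narrow tang, on the tang's centre line, at bench level. x points from there along the tang towards the blade's point, z is up; the bench behind the tang (its -x side) is free.
- blank: an unfinished handle blank: a pale, square-edged block of raw wood, 108 x 30 x 26 mm, without a ferrule, lying among the handles; leave it. Origin: middle of its underside, x along its length.
- hammer: a forging hammer lying at the right-hand side of the bench, 260 mm long, 26 mm high, wooden handle and dark steel head; leave it. Origin: middle of its length, on the bench; x runs from the handle to the head.
There are look-alikes about, which are no part of the job. What is shaped like the blade_chef but blue or orange is not meant. Several things have the shape of the handle_short; the one meant has the colours described above.

How it is judged:
By the outcome, as a careful person would: the job done as asked, in the order asked, and still so for the second after the job is handed in, with the robot touching nothing.
It also fails if it takes over 109 s, if anything falls off the work surface, if the arm or the gripper's body presses on something with over 40 N, if the wrist force passes 120 N, or if a joint passes its speed limit or range.

ROBOT

A 6-joint arm with a two-finger parallel gripper is mounted at the origin on the work surface. World frame = base frame: x ahead of the robot, y to its left, z up, the work surface at z = 0. Lengths are in mm, angles in degrees, forces in N, time in s.
With the tool pointing down it reaches from about 300 to 850 mm from the base axis. Payload 4.2 kg.
Tool frame: the origin (TCP) lies midway between the tips of the shut fingers; the grasp point (between the pads) lies 19 mm behind it; z points along the fingers, y is the line along which they close (so a half turn about z gives the same grasp; the last joint's range is limited). The gripper opens to 91 mm and grips with 3 to 60 N. Pads are 32 mm wide; open, the fingers measure 118 mm over their backs; the gripper's body (76 mm by 178 mm) begins 60 mm behind the grasp point.
Start: joints at [-66.177, 18.312, 89.639, -0, 72.044, -1.146], TCP at [242.733, -521.271, 213.976] pointing down, gripper open.
Joint ranges: [-177.97, 177.97], [-48.28, 115.42], [12.27, 149.76], [-77.06, 257.06], [2.81, 150.46], [-146.56, 146.56]. Speed limits (degrees/s): [147.25, 147.25, 180, 180, 180, 180].

INTERFACE

Orientations are given as [roll, pitch, yaw] about the fixed x, y, z axes, in that order (R = Rz(yaw) Ry(pitch) Rx(roll)).
In Python, from workcell import env gives the robot as it stands.
- The arm moves only by the shell command python3 -m jog 'ROWS' [FORCE]. ROWS is a JSON object of lists of equal length, an entry for each row: "jaw": the finger opening in mm, from 0 to 91.2; "slide": the shift along the tool's x, y, z in units of 30 mm (1.0 is 30 mm), a list of three; "spin": the turn about the tool's z in units of 8 degrees (1.0 is 8 degrees). In form: {"jaw": [jaw, ...], "slide": [[dx, dy, dz], ...], "spin": [spin, ...]}. A call has 1 to 10 rows; each row shifts and turns the commanded pose from where the row before left it, along the tool's axes as they then stand; what a row does not reach is not made up. A row lasts 1/10 s, in which the tool goes at most 50 mm and 8.59 degrees, less where a joint would pass 70% of its speed; a pose out of reach is approached as far as the arm can. A call is refused whole if a number of a shift passes 1 or a number of a turn 1, either way. A call with a gripper value outside its range is refused whole. The fingers move at their own pace and stop on an object; FORCE is the grip in N (left out, the last holds). Time passes only in rows, so rows that do not move let the fingers close. It gives the time, the measured TCP pose, the force, the opening and the grip force at its end, in the units of the state.
- env.state(): the state, without advancing time (a new reading comes with each control period).
- env.grab_frame(name): name is "side" or "top" or "wrist"; returns the picture (420x560x3 uint8, red, green, blue); there is no depth.
- env.camera_model(name): a dict with "fx", "fy", "cx", "cy" (pixels), "D" ([k1, k2, p1, p2, k3] as OpenCV has them; the pictures are not rectified), "camera_from_world" (4x4, takes a point from world to camera coordinates). Camera axes: x right, y up, looking along -z (the intrinsics and any distortion apply to the point x, -y, -z); pixel columns grow to the right and rows downward; lengths in mm; the calibration is good to about 2 mm. A picture is of the moment at which its call begins: read the wrist's pose just before it. camera_model takes no time and is no camera call; for the wrist camera it gives the pose at the moment of the call.
- env.job_done(): hands the job in; it is judged then, once.
The state is a dict: "time_s": time; "qpos": joint angles; "qvel": joint speeds; "effort": joint torques, N m; "ee_pos": TCP position; "ee_rot": TCP orientation; "force": force on the tool from outside, world axes, zero at the start; "torque": the same for the moment, N m; "gripper_width": finger opening in mm; "gripper_force": force on a finger pad.
Only numpy, scipy, OpenCV 4.12 (cv2) and the standard library are available. Lean on these libraries where they do the work, as an engineer would, in place of code of your own. Each camera call takes 0.05 s, during which the arm holds its last target. There are 200 camera calls.

## Working session

There is one attempt and no reset: what is moved stays moved. The work goes in short steps, Python scripts to look and compute and a shell command to move; the robot and the scene stay as the last step left them, time stands still between calls to the robot, and variables do not carry over. Pictures are saved under pics/ and viewed, at most 18 in all, crops included, and the job is handed in when it is done.

```bash
mkdir -p pics; ls; python3 - <<'E'
from workcell import env
import cv2,numpy as np
for n in("top","side"):
    f=env.grab_frame(n); cv2.imwrite(f"pics/{n}0.png",f[:,:,::-1])
    m=env.camera_model(n); print(n,m["fx"],m["cx"],m["cy"],m["D"],np.round(m["camera_from_world"],3).tolist())
print(env.state())
E
```

```text
pics
top 457.35605801232754 284.7451338493815 203.45794867417177 [-0.14114185  0.          0.          0.          0.        ] [[-0.006, -1.0, -0.026, -73.972], [0.989, -0.01, 0.147, -411.269], [-0.148, -0.025, 0.989, -1200.197], [0.0, 0.0, 0.0, 1.0]]
side 386.3751351554063 279.4679196690188 217.24824737100988 [-0.0793298  0.         0.         0.         0.       ] [[0.984, -0.178, -0.02, -406.32], [0.128, 0.621, 0.773, -25.757], [-0.125, -0.763, 0.634, -1069.387], [0.0, 0.0, 0.0, 1.0]]
{'time_s': 0.1, 'qpos': array([-6.61764403e+01,  1.83472543e+01,  8.96992727e+01, -1.37519760e-03,
        7.20436254e+01, -1.14734916e+00]), 'qvel': array([-0.08038912, -0.0967111 , -0.03813645, -0.02148549, -0.01829034,
        0.03675012]), 'effort': array([-1.49016760e-04, -4.13332665e+01, -2.32509989e+01,  7.27995462e-02,
        4.20993275e-02, -6.06923118e-05]), 'ee_pos': array([ 242.53976844, -520.84751924,  213.21258045]), 'ee_rot': array([-1.79909840e+02, -4.97896962e-04,  2.49713335e+01]), 'force': array([-0.37392351,  0.47990977, -0.43285146]), 'torque': array([-0.04196564,  0.02071915,  0.02925614]), 'gripper_force': 0.0, 'gripper_width': 91.37904907409334}
```

View pics/top0.png

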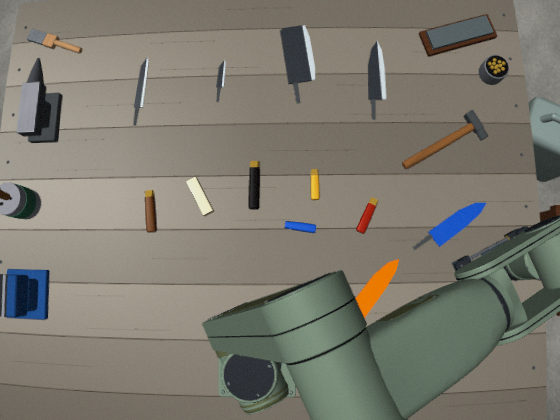

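View pics/side0.png

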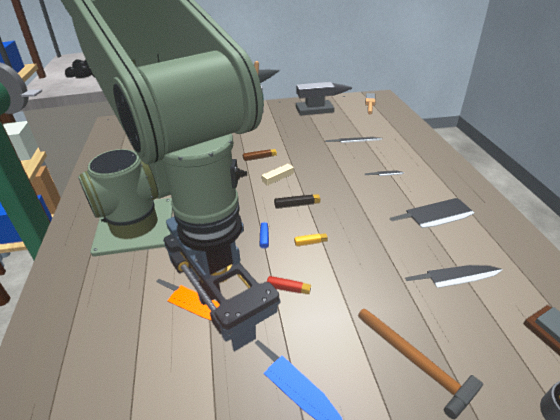

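Top view: handles brown (150,210), black (254,185), yellow (315,184) and red (367,216); pale blank (200,196). The blue short-handle look-alike is at (300,227), and the blue (450,225) and orange (380,285) chef look-alikes are also not meant. Blades: slicing (140,90), paring (221,82), cleaver (298,60), chef (376,80). I'll confirm these in an enlarged crop.

```bash
cat > h.py <<'E'
from workcell import env
import cv2,numpy as np
def ray(n,px,z,m=None):
    m=m or env.camera_model(n); K=np.array([[m["fx"],0,m["cx"]],[0,m["fy"],m["cy"]],[0,0,1]])
    u=cv2.undistortPoints(np.array(px,float).reshape(-1,1,2),K,np.array(m["D"])).reshape(-1,2)
    T=np.array(m["camera_from_world"]);R=T[:3,:3];c=-R.T@T[:3,3]
    d=np.c_[u[:,0],-u[:,1],-np.ones(len(u))]@R
    return c+d*((z-c[2])/d[:,2])[:,None]
def proj(n,P,m=None):
    m=m or env.camera_model(n); K=np.array([[m["fx"],0,m["cx"]],[0,m["fy"],m["cy"]],[0,0,1]])
    T=np.array(m["camera_from_world"]);p=np.c_[np.atleast_2d(P),np.ones(len(np.atleast_2d(P)))]@T.T
    p=p[:,:3]*[1,-1,-1]
    return cv2.projectPoints(p,np.zeros(3),np.zeros(3),K,np.array(m["D"]))[0].reshape(-1,2)
E
python3 - <<'E'
from h import *
f=cv2.imread("pics/top0.png")
cv2.imwrite("pics/crop0.png",cv2.resize(f[20:250,120:400],None,fx=2.6,fy=2.6,interpolation=cv2.INTER_CUBIC))
d={"brown":((150,232),(150,190)),"black":((254,209),(254,160)),"yellow":((315,200),(314,169)),"red":((361,232),(375,199)),"blank":((191,179),(208,214)),"bluehandle":((286,225),(316,229))}
for k,v in d.items(): print(k,np.round(ray("top",v,15)[:,:2]).tolist())
d={"slic":((136,124),(146,58)),"par":((219,101),(223,61)),"cleaver":((297,102),(290,26)),"chef":((374,119),(377,42)),"hammer":((404,165),(478,120))}
for k,v in d.items(): print(k,np.round(ray("top",v,3)[:,:2]).tolist())
m=env.camera_model("wrist");T=np.array(m["camera_from_world"]);print(m["fx"],m["cx"],m["cy"],m["D"],np.round(T[:3,:3],3).tolist(),-T[:3,:3].T@T[:3,3])
E
```

```text
brown [[337.0, 295.0], [455.0, 299.0]]
black [[398.0, 7.0], [535.0, 7.0]]
yellow [[421.0, -159.0], [508.0, -158.0]]
red [[333.0, -282.0], [423.0, -323.0]]
blank [[484.0, 183.0], [386.0, 133.0]]
bluehandle [[354.0, -80.0], [342.0, -161.0]]
slic [[652.0, 354.0], [860.0, 337.0]]
par [[715.0, 111.0], [841.0, 102.0]]
cleaver [[708.0, -114.0], [950.0, -96.0]]
chef [[655.0, -332.0], [895.0, -353.0]]
hammer [[520.0, -411.0], [652.0, -636.0]]
290.28739009968825 277.68260534051217 210.0753770021624 [-0.01000738  0.          0.          0.          0.        ] [[0.421, -0.907, -0.002], [0.874, 0.406, -0.268], [0.244, 0.111, 0.963]] [ 312.64838425 -490.24344578  384.05091704]
```

View pics/crop0.png

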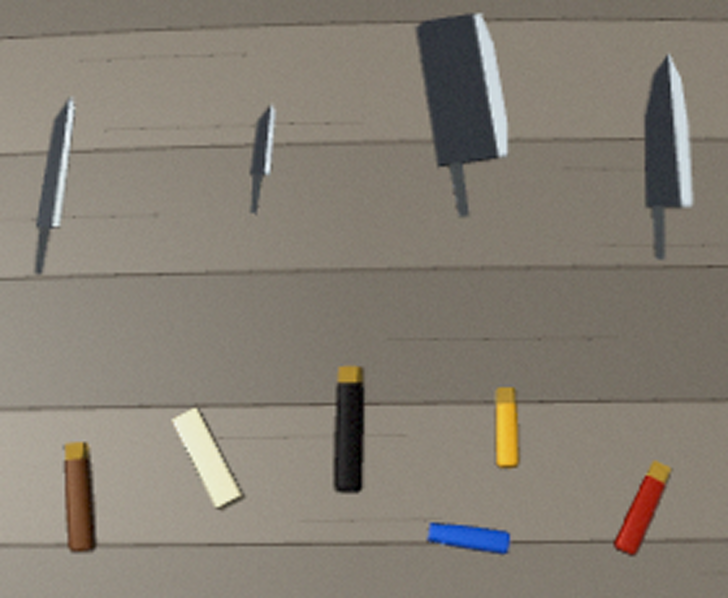

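The crop confirms each identity: the handles with brass ferrules are brown (80,497), black (349,430), yellow (506,428) and red (642,508). The blue one (468,537) and the pale blank (207,457) have no ferrule, so I leave them. The blades match their descriptions. First I hover over the yellow handle and measure with the wrist camera.

```bash
cat >> h.py <<'E'
def plan(x,y,z,yaw):
    s=env.state();p=s["ee_pos"];a=np.radians(s["ee_rot"][2]);d=np.array([x,y,z])-p
    c,n=np.cos(a),np.sin(a)
    dy=(yaw-s["ee_rot"][2]+180)%360-180
    print("units slide",np.round(np.array([d[0]*c+d[1]*n,d[0]*n-d[1]*c,-d[2]])/30,3),"spin",round(-dy/8,3),"t",s["time_s"],"F",np.round(s["force"],1),"w",round(s["gripper_width"],1))
E
python3 -m jog '{"jaw":[60,60,60,60,60,60,60,60],"slide":[[0.95,-0.67,0.2],[0.95,-0.67,0.2],[0.95,-0.67,0.2],[0.95,-0.67,0.2],[0.95,-0.67,0.2],[0.95,-0.67,0.2],[0.95,-0.67,0.2],[0.95,-0.67,0.2]],"spin":[0,0,0,0,0,0,0,0]}' 20
python3 -m jog '{"jaw":[60,60,60,60,60,60,60,60,60],"slide":[[0.95,-0.67,0.2],[0.95,-0.67,0.2],[0.95,-0.67,0.2],[0.95,-0.67,0.2],[0,0,0],[0,0,0],[0,0,0],[0,0,0],[0,0,0]],"spin":[0,0,0,0,0.8,0.8,0.8,0.72,0]}' 
python3 - <<'E'
from h import *
plan(450,-158,140,0)
m=env.camera_model("wrist");f=env.grab_frame("wrist");cv2.imwrite("pics/w1.png",f[:,:,::-1])
E
```

```text
time_s: 0.9
ee_pos: [381.8, -277.8, 165.5]
ee_rot: [-180.0, 0.0, 25.0]
force: [0.0, -0.0, -0.1]
gripper_width: 60.2
gripper_force: 0.0
time_s: 1.8
ee_pos: [450.7, -158.1, 141.6]
ee_rot: [-180.0, 0.0, 0.0]
force: [-0.2, -0.3, -0.3]
gripper_width: 60.1
gripper_force: 0.0
units slide [-0.024 -0.003  0.054] spin 0.004 t 1.8 F [-0.2 -0.3 -0.3] w 60.1
```

View pics/w1.png

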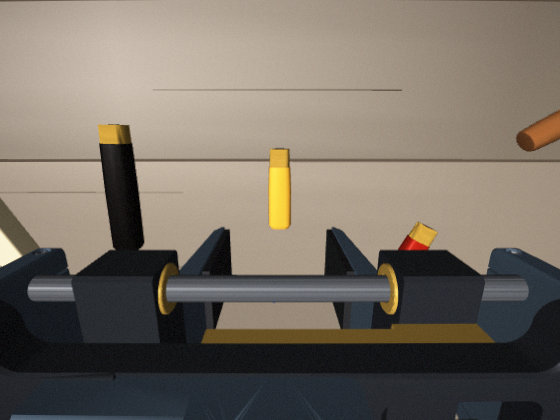

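Wrist view: yellow handle at (280,188) between the fingers, ferrule at (280,157). Black is at (122,185) and red at (417,237). Next I measure the yellow one.

```bash
cat >> h.py <<'E'
RNG={"yellow":[((14,90,60),(34,255,255))],"red":[((0,150,50),(8,255,255)),((172,150,50),(180,255,255)),((14,110,60),(30,255,255))],
"brown":[((4,110,30),(30,255,255))],"black":[((0,0,0),(180,255,45)),((14,110,60),(30,255,255))]}
HT=dict(yellow=20,red=21,brown=22,black=24)
def handle(n,col,seed,f=None,m=None):
    m=m or env.camera_model(n); f=env.grab_frame(n) if f is None else f
    hsv=cv2.cvtColor(np.ascontiguousarray(f),cv2.COLOR_RGB2HSV);k=np.zeros(f.shape[:2],np.uint8)
    for a,b in RNG[col]: k|=cv2.inRange(hsv,a,b)
    k=cv2.morphologyEx(k,cv2.MORPH_CLOSE,np.ones((3,3)))
    _,L,S,C=cv2.connectedComponentsWithStats(k)
    i=L[seed[1],seed[0]]
    if i==0: print("seed off",hsv[seed[1],seed[0]]);return
    cs,_=cv2.findContours((L==i).astype(np.uint8),cv2.RETR_EXTERNAL,cv2.CHAIN_APPROX_NONE)
    c=max(cs,key=cv2.contourArea).reshape(-1,2)
    P=ray(n,c,HT[col]/2,m)[:,:2].astype(np.float32)
    (cx,cy),wh,ang=cv2.minAreaRect(P); l=max(wh)
    if wh[1]>wh[0]: ang+=90
    ang=(ang+90)%180-90
    print(n,col,"ctr",round(cx,1),round(cy,1),"size",np.round(wh,1),"yaw",round(ang,2))
    return cx,cy,ang
E
python3 - <<'E'
from h import *
f=cv2.imread("pics/w1.png")[:,:,::-1];x,y,a=handle("wrist","yellow",(280,190),f)
t=cv2.imread("pics/top0.png")[:,:,::-1]
for c,s in (("yellow",(315,184)),("red",(366,216)),("brown",(150,212)),("black",(254,190))): handle("top",c,s,t)
plan(x,y,4,a)
E
```

```text
wrist yellow ctr 465.1 -160.2 size [86.7 23.9] yaw 0.72
top yellow ctr 467.0 -159.0 size [24.7 84. ] yaw -0.86
top red ctr 380.5 -300.5 size [ 24.8 100.5] yaw -25.54
top brown ctr 397.7 299.3 size [116.9  28.4] yaw 6.6
top black ctr 467.4 7.3 size [ 27.6 131.7] yaw -0.84
units slide [0.478 0.071 4.59 ] spin -0.073 t 1.85 F [-0.4 -0.1 -0.3] w 60.1
```

```bash

python3 -m jog '{"jaw":[60,60,60,60,60,60,60,30,15,10],"slide":[[0.48,0.07,0.8],[0,0,0.9],[0,0,0.9],[0,0,0.9],[0,0,0.7],[0,0,0.35],[0,0,0.05],[0,0,0],[0,0,0],[0,0,0]],"spin":[0,0,0,0,0,0,0,0,0,0]}' 20
python3 -m jog '{"jaw":[10,10,10],"slide":[[0,0,0],[0,0,0],[0,0,0]],"spin":[0,0,0]}' 20
python3 -c "
from h import *
plan(610,112,110,-4)"
```

```text
time_s: 2.85
ee_pos: [466.1, -160.6, 4.9]
ee_rot: [180.0, -0.1, 0.0]
force: [0.4, 0.2, -0.1]
gripper_width: 38.9
gripper_force: 0.0
time_s: 3.15
ee_pos: [465.7, -160.5, 4.4]
ee_rot: [180.0, -0.0, 0.0]
force: [-1.0, 0.1, 4.4]
gripper_width: 24.0
gripper_force: 20.0
units slide [ 4.813 -9.081 -3.518] spin 0.501 t 3.15 F [-1.   0.1  4.4] w 24.0
```

```bash

python3 -m jog '{"jaw":[10,10,10,10,10,10,10,10,10],"slide":[[0,0,-0.3],[0,0,-0.8],[0.2,-0.4,-0.8],[0.46,-0.87,-0.8],[0.46,-0.87,-0.8],[0.46,-0.87,0],[0.46,-0.87,0],[0.46,-0.87,0],[0.46,-0.87,0]],"spin":[0,0,0,0,0,0,0,0,0]}' 20
python3 -m jog '{"jaw":[10,10,10,10,10,10,10],"slide":[[0.46,-0.87,0],[0.46,-0.87,0],[0.46,-0.87,0],[0.46,-0.87,0],[0.46,-0.87,0],[0,0,0],[0,0,0]],"spin":[0,0,0,0,0,0.5,0]}' 20
python3 - <<'E'
from h import *
plan(610,112,110,-4)
f=env.grab_frame("wrist");cv2.imwrite("pics/w2.png",f[:,:,::-1])
E
```

```text
time_s: 4.05
ee_pos: [554.4, 9.4, 109.5]
ee_rot: [180.0, -0.0, 0.0]
force: [0.3, -0.5, 0.1]
gripper_width: 23.4
gripper_force: 20.0
time_s: 4.75
ee_pos: [623.0, 139.6, 108.9]
ee_rot: [180.0, 0.0, -3.9]
force: [0.1, -1.0, 0.2]
gripper_width: 24.0
gripper_force: 20.0
units slide [-0.371  0.946 -0.035] spin 0.012 t 4.75 F [ 0.1 -1.   0.2] w 24.0
```

View pics/w2.png

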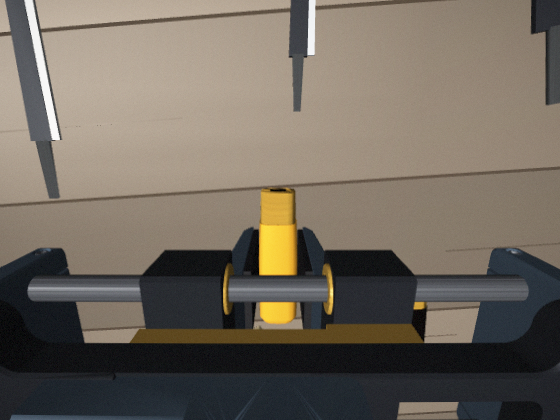

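Wrist view: the paring tang's free end is at (297,111), its shoulder at row about 57. The slicing tang ends at (54,197). The yellow handle is held straight, ferrule forward at (278,190). Measuring the tang axis next.

```bash
cat >> h.py <<'E'
def tang(n,r0,r1,c0,c1,f=None,m=None,z=3):
    """rows r0 (shoulder side) .. r1 (below tip), cols c0..c1: dark tang on bench"""
    m=m or env.camera_model(n); f=env.grab_frame(n) if f is None else f
    g=cv2.cvtColor(np.ascontiguousarray(f),cv2.COLOR_RGB2GRAY).astype(float)[r0:r1,c0:c1]
    bg=np.median(g,axis=1,keepdims=True); dk=np.clip(bg-g,0,None)
    full=np.percentile(dk,98); w=np.where(dk>.25*full,dk,0)
    cov=w.sum(1)/full                       # width in px per row
    rows=np.arange(r0,r1); ok=cov>.5*np.median(cov[cov>1])
    mid=(w@np.arange(c0,c1))/np.maximum(w.sum(1),1e-6)
    tip=rows[ok][-1]+.5
    rr,mm=rows[ok][3:-2],mid[ok][3:-2]
    p=np.polyfit(rr,mm,1); res=np.std(mm-np.polyval(p,rr))
    P=ray(n,[[np.polyval(p,tip),tip],[np.polyval(p,rr[0]),rr[0]]],z,m)[:,:2]
    d=P[1]-P[0];a=np.degrees(np.arctan2(d[1],d[0]))
    print(n,"tip",np.round(P[0],1),"yaw",round(a,2),"len",round(np.hypot(*d),1),"res px",round(res,2),"tip row",tip,"cov",np.round(cov,1)[::3])
    return P[0],a
def goal(T,a,half,gap=15,off=0):
    d=np.array([np.cos(np.radians(a)),np.sin(np.radians(a))]); c=T-d*(half+gap); print("handle centre",np.round(c,1)); return c
E
python3 - <<'E'
from h import *
f=cv2.imread("pics/w2.png")[:,:,::-1]
T,a=tang("wrist",60,125,280,316,f)
c=goal(T,a,42)
t=cv2.imread("pics/top0.png")[:,:,::-1]
tang("top",87,108,212,230,t)
tang("wrist",145,208,30,75,f)
plan(*c,4.6,a)
# held handle check: ferrule end at held height
print(ray("wrist",[[278,189],[278,321]],104+15)[:,:2], env.state()["ee_pos"])
E
```

```text
wrist tip [714.8 114.5] yaw -4.03 len 39.2 res px 0.1 tip row 110.5 cov [10.7 10.6 10.4 10.   9.7 10.   9.   9.   9.4  8.3  8.3  7.9  7.9  7.6
  7.1  6.9  6.6  3.2  0.   0.   0.   0. ]
handle centre [658.  118.5]
top tip [713.9 116.2] yaw -3.56 len 35.4 res px 0.09 tip row 101.5 cov [5.  3.2 2.8 2.4 2.9 0.4 0. ]
wrist tip [647.7 356.9] yaw -4.71 len 50.8 res px 0.08 tip row 200.5 cov [15.9 15.4 14.8 14.3 13.8 13.3 13.1 12.8 12.2 11.9 11.6 10.9 10.6 10.
 10.   9.4  8.9  8.6  2.3  0.   0. ]
units slide [1.216 0.6   3.479] spin 0.018 t 4.8 F [-0.2  0.  -0.1] w 23.7
[[667.334894   134.70751713]
 [580.95981213 140.64504871]] [622.7935974  138.89155103 108.96727238]
```

```bash

python3 -m jog '{"jaw":[10,10,10,10,10,10,10,10,10],"slide":[[0.4,0.2,0],[0.4,0.2,0],[0.4,0.17,0.7],[0,0,0.9],[0,0,0.9],[0,0,0.6],[0,0,0.25],[0,0,0.1],[0,0,0]],"spin":[0,0,0,0,0,0,0,0,0]}' 20
python3 -c "
from h import *
plan(658,118.5,4.4,-4)"
```

```text
time_s: 5.7
ee_pos: [658.6, 118.7, 5.9]
ee_rot: [-180.0, -0.1, -4.0]
force: [0.9, -0.0, 0.2]
gripper_width: 23.9
gripper_force: 20.0
units slide [-0.021  0.009  0.049] spin -0.002 t 5.7 F [ 0.9 -0.   0.2] w 23.9
```

```bash

python3 -m jog '{"jaw":[10,10,30,50,50,50,50,50,50,50],"slide":[[0,0,0.04],[0,0,0],[0,0,0],[0,0,0],[0,0,-0.4],[0,0,-0.9],[0,0,-0.9],[0,0,-0.9],[-0.3,0.45,-0.8],[-0.57,0.89,0]],"spin":[0,0,0,0,0,0,0,0,0,0]}' 20
python3 -m jog '{"jaw":[50,50,50,50,50,50,50,50,50,50],"slide":[[-0.57,0.89,0],[-0.57,0.89,0],[-0.57,0.89,0],[-0.57,0.89,0],[-0.57,0.89,0],[-0.57,0.89,0],[-0.57,0.89,0],[-0.57,0.89,0],[-0.57,0.89,0],[-0.57,0.89,0]],"spin":[0,0,0,0,0,0,0,0,0,0]}' 20
python3 -m jog '{"jaw":[60,60,60,60,60,60,60,60,60],"slide":[[-0.57,0.89,0],[-0.57,0.89,0],[-0.57,0.89,0],[-0.57,0.89,0],[-0.25,0.4,0],[0,0,0],[0,0,0],[0,0,0],[0,0,0]],"spin":[0,0,0,0,0,0.9,0.9,0.8,0]}' 20
python3 - <<'E'
from h import *
plan(355,-290,130,-25)
f=env.grab_frame("wrist");cv2.imwrite("pics/w3.png",f[:,:,::-1]); cv2.imwrite("pics/t3.png",env.grab_frame("top")[:,:,::-1])
print(proj("wrist",[380,-300,10]))
E
```

```text
time_s: 6.7
ee_pos: [632.4, 82.2, 126.4]
ee_rot: [-179.9, -0.6, -3.9]
force: [0.3, -1.3, -0.3]
gripper_width: 49.7
gripper_force: 0.0
time_s: 7.7
ee_pos: [439.3, -174.5, 122.4]
ee_rot: [180.0, -0.1, -4.0]
force: [0.2, -0.1, -1.1]
gripper_width: 50.0
gripper_force: 0.0
time_s: 8.6
ee_pos: [356.0, -287.0, 122.2]
ee_rot: [180.0, -0.1, -24.8]
force: [-0.1, 0.0, 0.0]
gripper_width: 59.7
gripper_force: 0.0
units slide [ 0.01   0.105 -0.26 ] spin 0.027 t 8.6 F [-0.1  0.   0. ] w 59.7
[[279.23992562 182.22494117]]
```

View pics/w3.png

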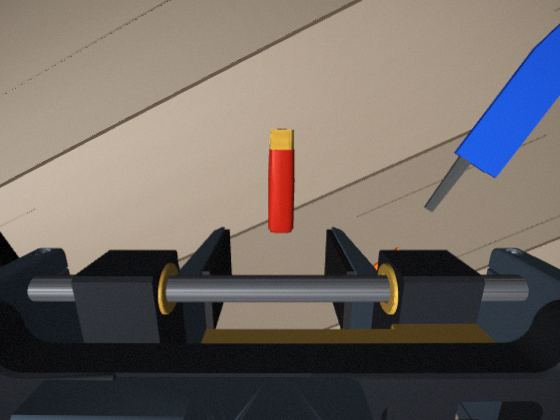

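View pics/t3.png

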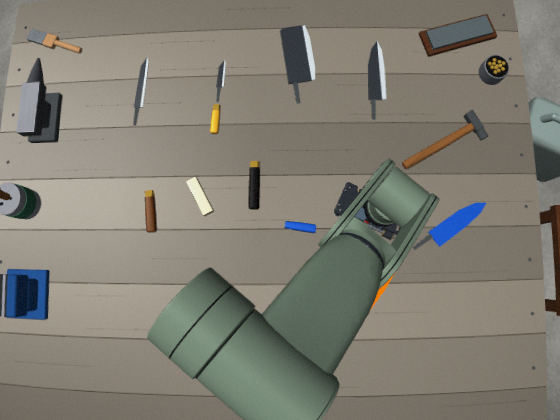

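The top view shows the yellow handle laid in line behind the paring tang at (215,119). The wrist view has the red handle at (281,182), vertical between the fingers.

```bash
python3 - <<'E'
from h import *
f=cv2.imread("pics/w3.png")[:,:,::-1];x,y,a=handle("wrist","red",(281,190),f)
t=cv2.imread("pics/t3.png")[:,:,::-1];handle("top","yellow",(215,119),t)
plan(x,y,4.4,a)
E
```

```text
wrist red ctr 378.8 -301.1 size [ 25.2 102.4] yaw -25.23
top yellow ctr 660.4 120.8 size [25.9 86.7] yaw -1.26
units slide [0.888 0.116 3.917] spin 0.072 t 8.7 F [ 0.3 -1.   0. ] w 60.2
```

```bash

python3 -m jog '{"jaw":[60,60,60,60,60,60,60,30,15,10],"slide":[[0.6,0.12,0.3],[0.29,0,0.8],[0,0,0.9],[0,0,0.9],[0,0,0.65],[0,0,0.3],[0,0,0.06],[0,0,0],[0,0,0],[0,0,0]],"spin":[0.07,0,0,0,0,0,0,0,0,0]}' 20
python3 -m jog '{"jaw":[10,10,10,10,10,10],"slide":[[0,0,0],[0,0,0],[0,0,0],[0,0,-0.3],[0,0,-0.8],[0,0,-0.8]],"spin":[0,0,0,0,0,0]}' 20
python3 -c "
from h import *
plan(550,362,112,-4.7)"
```

```text
time_s: 9.7
ee_pos: [379.1, -301.8, 4.9]
ee_rot: [180.0, -0.1, -25.3]
force: [-0.4, -0.3, -0.3]
gripper_width: 38.9
gripper_force: 0.0
time_s: 10.3
ee_pos: [378.1, -300.9, 61.6]
ee_rot: [-180.0, 0.1, -25.3]
force: [1.5, 0.0, 0.5]
gripper_width: 25.5
gripper_force: 20.0
units slide [ -4.283 -22.423  -1.681] spin -2.581 t 10.3 F [1.5 0.  0.5] w 25.5
```

```bash

python3 -m jog '{"jaw":[10,10,10,10,10,10,10,10,10,10],"slide":[[0,0,-0.6],[0,0,-0.6],[0,0,-0.6],[0.16,-0.5,0],[0.16,-0.94,0],[0.16,-0.94,0],[0.16,-0.94,0],[0.16,-0.94,0],[0.16,-0.94,0],[0.16,-0.94,0]],"spin":[-0.86,-0.86,-0.86,0,0,0,0,0,0,0]}' 20
python3 -m jog '{"jaw":[10,10,10,10,10,10,10,10,10,10],"slide":[[0.16,-0.94,0],[0.16,-0.94,0],[0.16,-0.94,0],[0.16,-0.94,0],[0.16,-0.94,0],[0.16,-0.94,0],[0.16,-0.94,0],[0.16,-0.94,0],[0.16,-0.94,0],[0.16,-0.94,0]],"spin":[0,0,0,0,0,0,0,0,0,0]}' 20
python3 -m jog '{"jaw":[10,10,10,10,10,10,10,10,10],"slide":[[0.16,-0.94,0],[0.16,-0.94,0],[0.16,-0.94,0],[0.16,-0.94,0],[0.16,-0.94,0],[0.16,-0.94,0],[0.16,-0.94,0],[0.16,-0.4,0],[0,0,0]],"spin":[0,0,0,0,0,0,0,0,0]}' 20
python3 - <<'E'
from h import *
plan(550,362,112,-4.7)
f=env.grab_frame("wrist");cv2.imwrite("pics/w4.png",f[:,:,::-1]); 
print(proj("wrist",[648,357,4]))
E
```

```text
time_s: 11.3
ee_pos: [427.2, -119.3, 115.4]
ee_rot: [180.0, -0.0, -4.7]
force: [0.2, -0.5, -0.6]
gripper_width: 26.0
gripper_force: 20.0
time_s: 12.3
ee_pos: [498.1, 157.8, 115.3]
ee_rot: [180.0, -0.0, -4.7]
force: [0.5, -0.4, 0.7]
gripper_width: 25.6
gripper_force: 20.0
time_s: 13.2
ee_pos: [553.9, 363.1, 114.7]
ee_rot: [180.0, -0.0, -4.6]
force: [-0.3, -1.6, -1.2]
gripper_width: 26.3
gripper_force: 20.0
units slide [-0.128  0.048  0.091] spin 0.009 t 13.2 F [-0.3 -1.6 -1.2] w 26.3
[[273.25124353 109.50516839]]
```

View pics/w4.png

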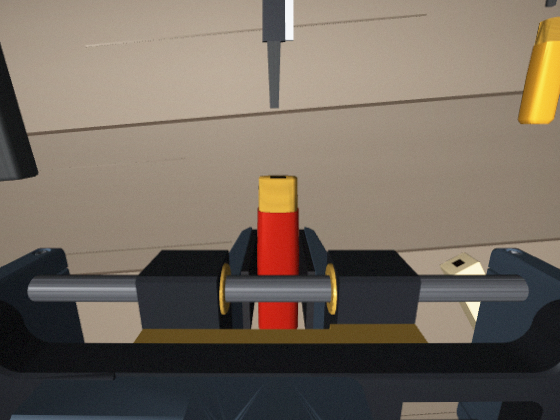

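Wrist view: slicing tang ends at (275,107), shoulder at row about 42. The red handle is held with its ferrule end at (278,177).

```bash
python3 - <<'E'
from h import *
f=cv2.imread("pics/w4.png")[:,:,::-1]
T,a=tang("wrist",46,120,255,300,f)
c=goal(T,a,50); plan(*c,4.9,a)
print(ray("wrist",[[278,177]],110+15)[:,:2])
E
```

```text
wrist tip [643.6 356.7] yaw -4.43 len 54.8 res px 0.07 tip row 114.5 cov [12.7 12.1 12.2 12.  11.3 11.4 11.4 11.3 11.  11.2 10.6 10.5 10.1 10.1
  9.8  9.2  9.1  8.9  8.6  8.1  8.3  4.   0.   4.3  0. ]
handle centre [578.8 361.7]
units slide [ 0.844 -0.067  3.659] spin -0.03 t 13.25 F [ 0.2  0.2 -1.1] w 25.7
[[604.74244621 356.41269196]]
```

```bash

python3 -m jog '{"jaw":[10,10,10,10,10,10,10,10,10,10],"slide":[[0.3,-0.06,0.2],[0.4,0,0.5],[0.27,0,0.7],[0,0,0.8],[0,0,0.7],[0,0,0.45],[0,0,0.2],[0,0,0.08],[0,0,0.02],[0,0,0]],"spin":[0,0,0,0,0,0,0,0,0,0]}' 20
python3 -c "
from h import *
plan(582.6,361.4,4.7,-4.5)"
```

```text
time_s: 14.25
ee_pos: [583.4, 361.9, 6.4]
ee_rot: [-179.9, -0.1, -4.7]
force: [0.4, -0.4, -0.6]
gripper_width: 25.8
gripper_force: 20.0
units slide [-0.024  0.019  0.056] spin -0.026 t 14.25 F [ 0.4 -0.4 -0.6] w 25.8
```

```bash

python3 -m jog '{"jaw":[10,10,30,50,50,50,50,50,50,50],"slide":[[0,0,0.05],[0,0,0],[0,0,0],[0,0,0],[0,0,-0.4],[0,0,-0.9],[0,0,-0.9],[0,0,-0.9],[0,0,-0.7],[-0.5,0.2,0]],"spin":[0,0,0,0,0,0,0,0,0,0]}' 20
python3 -m jog '{"jaw":[60,60,60,60,60,60,60,60,60,60],"slide":[[-0.85,0.34,0],[-0.85,0.34,0],[-0.85,0.34,0],[-0.85,0.34,0],[-0.85,0.34,0],[-0.85,0.34,0],[-0.85,0.34,0],[-0.4,0.16,0],[0,0,0],[0,0,0]],"spin":[0,0,0,0,0,0,0,0,-0.95,0]}' 20
python3 - <<'E'
from h import *
plan(372,297,125,3)
f=env.grab_frame("wrist");cv2.imwrite("pics/w5.png",f[:,:,::-1]);cv2.imwrite("pics/t5.png",env.grab_frame("top")[:,:,::-1])
p=np.round(proj("wrist",[395,298,20])[0]).astype(int);print(p)
handle("wrist","brown",tuple(p),f)
E
```

```text
time_s: 15.25
ee_pos: [570.8, 358.5, 122.9]
ee_rot: [-179.7, -0.5, -4.7]
force: [0.5, -0.0, -0.0]
gripper_width: 50.2
gripper_force: 0.0
time_s: 16.25
ee_pos: [371.7, 297.0, 118.8]
ee_rot: [-179.9, -0.1, 2.9]
force: [0.4, -0.3, -0.3]
gripper_width: 59.9
gripper_force: 0.0
units slide [ 0.008 -0.    -0.207] spin -0.012 t 16.25 F [ 0.4 -0.3 -0.3] w 59.9
[277 189]
wrist brown ctr 395.3 295.5 size [119.6  27.5] yaw 5.15
```

View pics/w5.png

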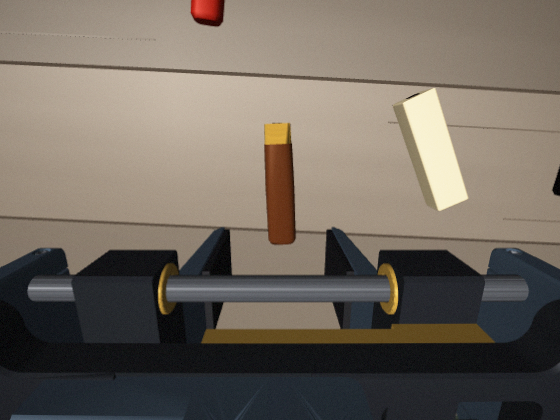

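Wrist view: brown handle at (280,183) between the fingers, tilted about 5°, with the blank well clear at (430,150).

```bash

python3 -m jog '{"jaw":[60,60,60,60,60,60,60,30,15,10],"slide":[[0.5,0.04,0.2],[0.3,0.02,0.8],[0,0,0.9],[0,0,0.9],[0,0,0.6],[0,0,0.35],[0,0,0.05],[0,0,0],[0,0,0],[0,0,0]],"spin":[-0.3,0,0,0,0,0,0,0,0,0]}' 20
python3 -m jog '{"jaw":[10,10,10,10,10,10],"slide":[[0,0,0],[0,0,0],[0,0,0],[0,0,-0.3],[0,0,-0.8],[0,0,-0.8]],"spin":[0,0,0,0,0,0]}' 20
python3 - <<'E'
from h import *
t=cv2.imread("pics/t5.png")[:,:,::-1]
T,a=tang("top",97,122,365,384,t);c=goal(T,a,58)
T,a=tang("top",84,104,290,306,t);goal(T,a,66)
tang("top",95,128,130,143,t);handle("top","red",(131,150),t)
plan(555,-323,112,a)
cv2.imwrite("pics/c5.png",cv2.resize(t[50:190,110:250],None,fx=4,fy=4,interpolation=cv2.INTER_CUBIC))
E
```

```text
time_s: 17.35
ee_pos: [395.9, 296.7, 4.8]
ee_rot: [-179.9, -0.1, 5.3]
force: [1.4, -1.0, -0.3]
gripper_width: 38.8
gripper_force: 0.0
time_s: 17.95
ee_pos: [394.8, 296.0, 61.5]
ee_rot: [179.9, 0.1, 5.3]
force: [-0.1, 1.0, -0.6]
gripper_width: 27.7
gripper_force: 20.0
top tip [ 656.  -329.6] yaw -1.49 len 46.6 res px 0.13 tip row 118.5 cov [0.  3.3 4.6 3.7 3.7 4.1 4.1 3.7 0. ]
handle centre [ 583.1 -327.7]
top tip [ 706.1 -116.1] yaw 7.11 len 47.9 res px 0.16 tip row 102.5 cov [4.6 4.5 4.2 4.6 3.4 4.5 3.2]
handle centre [ 625.7 -126.1]
top tip [651.1 358.8] yaw -3.27 len 81.7 res px 0.22 tip row 124.5 cov [4.  5.2 3.6 3.5 1.9 4.  3.6 3.3 3.  3.1 0.9]
top red ctr 584.9 362.7 size [ 26.  101.1] yaw -4.89
units slide [ 3.417 21.036 -1.684] spin -0.228 t 17.95 F [-0.1  1.  -0.6] w 27.7
```

View pics/c5.png

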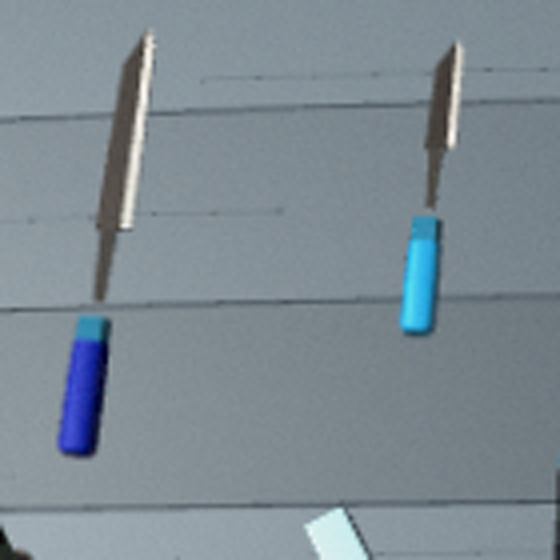

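The crop (blue and red channels swapped in saving) shows red and yellow in line behind their tangs, at (85,385) and (421,275). The visible gaps are shortened by parallax. Next, brown goes to the chef's blade.

```bash

python3 -m jog '{"jaw":[10,10,10,10,10,10,10,10,10,10],"slide":[[0,0,-0.6],[0,0,-0.6],[0,0,-0.5],[0.2,0.5,0],[0.27,0.93,0],[0.27,0.93,0],[0.27,0.93,0],[0.27,0.93,0],[0.27,0.93,0],[0.27,0.93,0]],"spin":[0.5,0.4,0,0,0,0,0,0,0,0]}' 20
python3 -m jog '{"jaw":[10,10,10,10,10,10,10,10,10,10],"slide":[[0.27,0.93,0],[0.27,0.93,0],[0.27,0.93,0],[0.27,0.93,0],[0.27,0.93,0],[0.27,0.93,0],[0.27,0.93,0],[0.27,0.93,0],[0.27,0.93,0],[0.27,0.93,0]],"spin":[0,0,0,0,0,0,0,0,0,0]}' 20
python3 -m jog '{"jaw":[10,10,10,10,10,10,10],"slide":[[0.27,0.93,0],[0.27,0.93,0],[0.27,0.93,0],[0.27,0.93,0],[0.2,0.93,0],[0.1,0.4,0],[0,0,0]],"spin":[0,0,0,0,0,0,0]}' 20
python3 - <<'E'
from h import *
plan(548,-326,112,-2)
f=env.grab_frame("wrist");cv2.imwrite("pics/w6.png",f[:,:,::-1]); 
E
```

```text
time_s: 18.95
ee_pos: [443.7, 111.0, 112.3]
ee_rot: [180.0, -0.0, -1.9]
force: [0.6, -0.1, -0.1]
gripper_width: 27.9
gripper_force: 20.0
time_s: 19.95
ee_pos: [515.3, -170.5, 112.3]
ee_rot: [180.0, 0.0, -1.9]
force: [0.5, 1.3, -0.9]
gripper_width: 27.8
gripper_force: 20.0
time_s: 20.65
ee_pos: [551.7, -323.2, 111.8]
ee_rot: [-180.0, 0.0, -2.0]
force: [-0.6, -0.6, -0.4]
gripper_width: 27.9
gripper_force: 20.0
units slide [-0.118  0.098 -0.006] spin -0.002 t 20.65 F [-0.6 -0.6 -0.4] w 27.9
```

View pics/w6.png

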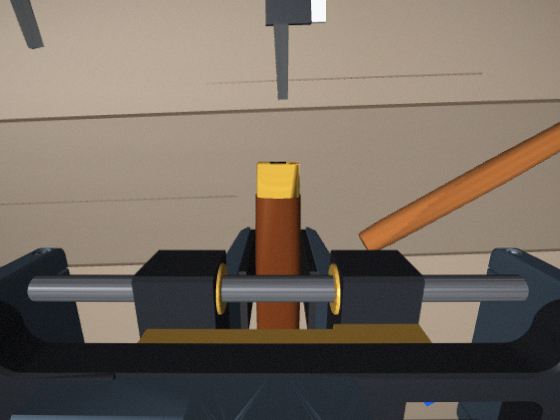

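Wrist view: chef tang ends at (283,99), shoulder at row about 25. The hammer's end at (365,240) is clear of the descent.

```bash
python3 - <<'E'
from h import *
f=cv2.imread("pics/w6.png")[:,:,::-1]
T,a=tang("wrist",29,103,262,302,f)
c=goal(T,a,58); plan(*c,5.0,a)
print("hammer end",ray("wrist",[[362,238]],12)[:,:2])
E
```

```text
wrist tip [ 655.  -330.5] yaw -0.36 len 53.6 res px 0.11 tip row 98.5 cov [13.7 13.6 13.3 12.6 13.1 13.1 12.3 12.4 12.5 12.2 12.  12.1 11.8 11.3
 11.1 10.9 10.9  8.7 10.6 10.3 10.2  9.2  9.7  8.7  0. ]
handle centre [ 582.  -330.1]
units slide [1.031 0.24  3.559] spin -0.201 t 20.7 F [-0.3 -0.7 -0.9] w 27.8
hammer end [[ 521.21544963 -405.51600818]]
```

```bash

python3 -m jog '{"jaw":[10,10,10,10,10,10,10,10,10,10],"slide":[[0.3,0.23,0.2],[0.4,0,0.5],[0.33,0,0.7],[0,0,0.8],[0,0,0.7],[0,0,0.35],[0,0,0.17],[0,0,0.08],[0,0,0.02],[0,0,0]],"spin":[0,0,0,-0.16,0,0,0,0,0,0]}' 20
python3 -c "
from h import *
plan(582,-329.8,4.8,-0.7)"
```

```text
time_s: 21.7
ee_pos: [583.0, -330.4, 7.3]
ee_rot: [179.9, -0.1, -0.6]
force: [-0.9, 0.1, -0.0]
gripper_width: 27.9
gripper_force: 20.0
units slide [-0.033 -0.019  0.083] spin 0.009 t 21.7 F [-0.9  0.1 -0. ] w 27.9
```

```bash

python3 -m jog '{"jaw":[10,10,30,48,48,48,48,48,48,48],"slide":[[0,0,0.08],[0,0,0],[0,0,0],[0,0,0],[0,0,-0.4],[0,0,-0.9],[0,0,-0.9],[0,0,-0.9],[0,0,-0.8],[-0.3,-0.5,0]],"spin":[0,0,0,0,0,0,0,0,0,0]}' 20
python3 -m jog '{"jaw":[60,60,60,60,60,60,60,60,60,60],"slide":[[-0.4,-0.93,0],[-0.4,-0.93,0],[-0.4,-0.93,0],[-0.4,-0.93,0],[-0.4,-0.93,0],[-0.4,-0.93,0],[-0.4,-0.93,0],[-0.4,-0.93,0],[-0.4,-0.93,0],[-0.4,-0.93,0]],"spin":[0,0,0,0,0,0,0,0,0,0]}' 20
python3 -m jog '{"jaw":[60,60,60],"slide":[[-0.4,-0.93,0],[-0.2,-0.4,0],[0,0,0]],"spin":[0,0,0]}' 20
python3 - <<'E'
from h import *
plan(440,6,125,0)
f=env.grab_frame("wrist");cv2.imwrite("pics/w7.png",f[:,:,::-1]);cv2.imwrite("pics/t7.png",env.grab_frame("top")[:,:,::-1])
p=np.round(proj("wrist",[465,6,20])[0]).astype(int);print(p)
handle("wrist","black",tuple(p),f)
E
```

```text
time_s: 22.7
ee_pos: [576.6, -317.6, 126.3]
ee_rot: [179.7, -0.5, -0.7]
force: [0.0, 0.2, 0.4]
gripper_width: 47.9
gripper_force: 0.0
time_s: 23.7
ee_pos: [456.3, -33.7, 121.9]
ee_rot: [180.0, -0.1, -0.6]
force: [-0.5, 0.8, -0.5]
gripper_width: 59.9
gripper_force: 0.0
time_s: 24.0
ee_pos: [438.7, 6.3, 121.6]
ee_rot: [180.0, -0.1, -0.5]
force: [0.7, -0.4, 0.5]
gripper_width: 60.0
gripper_force: 0.0
units slide [ 0.044  0.01  -0.112] spin -0.061 t 24.0 F [ 0.7 -0.4  0.5] w 60.0
[275 186]
wrist black ctr 466.7 3.8 size [ 28.3 135.2] yaw -1.43
```

View pics/w7.png

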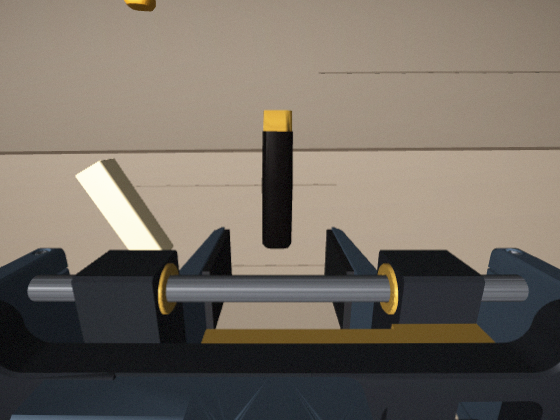

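Wrist view: black handle at (277,180) centred between the fingers. The blank (125,205) is clear.

```bash

python3 -m jog '{"jaw":[60,60,60,60,60,60,60,30,15,10],"slide":[[0.5,0.05,0.2],[0.42,0.02,0.8],[0,0,0.9],[0,0,0.9],[0,0,0.65],[0,0,0.35],[0,0,0.05],[0,0,0],[0,0,0],[0,0,0]],"spin":[0.06,0,0,0,0,0,0,0,0,0]}' 25
python3 -m jog '{"jaw":[10,10,10,10,10,10],"slide":[[0,0,0],[0,0,0],[0,0,0],[0,0,-0.3],[0,0,-0.8],[0,0,-0.8]],"spin":[0,0,0,0,0,0]}' 25
python3 - <<'E'
from h import *
t=cv2.imread("pics/t7.png")[:,:,::-1]
T,a=tang("top",97,122,365,384,t);handle("top","brown",(375,140),t)
plan(585,-122,115,5)
E
```

```text
time_s: 25.1
ee_pos: [467.5, 2.8, 6.3]
ee_rot: [180.0, -0.1, -1.1]
force: [0.1, -0.8, 0.6]
gripper_width: 38.7
gripper_force: 0.0
time_s: 25.7
ee_pos: [465.9, 2.9, 63.0]
ee_rot: [180.0, 0.1, -1.1]
force: [0.1, 0.1, 0.0]
gripper_width: 29.9
gripper_force: 25.0
top tip [ 653.1 -329.5] yaw -1.54 len 49.6 res px 0.13 tip row 119.5 cov [0.  3.2 4.8 4.1 3.9 3.7 4.3 3.6 0. ]
top brown ctr 584.9 -329.4 size [116.2  26.7] yaw 0.53
units slide [ 4.051  4.086 -1.735] spin -0.763 t 25.7 F [0.1 0.1 0. ] w 29.9
```

```bash

python3 -m jog '{"jaw":[10,10,10,10,10,10,10,10,10,10],"slide":[[0,0,-0.8],[0,0,-0.8],[0.2,0.2,-0.14],[0.7,0.75,0],[0.7,0.75,0],[0.7,0.75,0],[0.7,0.75,0],[0.7,0.75,0],[0.3,0.15,0],[0,0,0]],"spin":[0,0,0,0,0,0,0,0,-0.88,0]}' 25
python3 - <<'E'
from h import *
plan(585,-122,115,6)
f=env.grab_frame("wrist");cv2.imwrite("pics/w8.png",f[:,:,::-1]); 
E
```

```text
time_s: 26.7
ee_pos: [584.9, -123.8, 113.1]
ee_rot: [-180.0, 0.1, 5.8]
force: [0.1, -0.3, -1.0]
gripper_width: 30.2
gripper_force: 25.0
units slide [ 0.008 -0.06  -0.064] spin -0.02 t 26.7 F [ 0.1 -0.3 -1. ] w 30.2
```

View pics/w8.png

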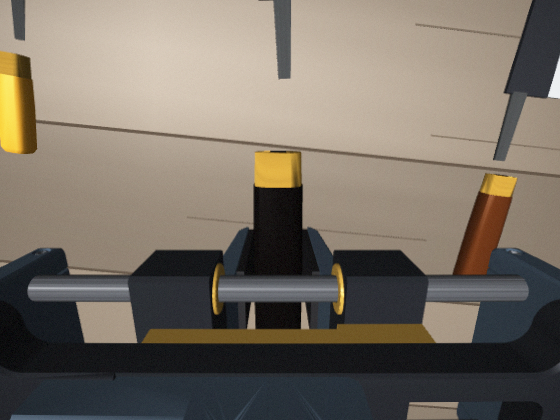

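Wrist view: cleaver tang ends at (285,78). The black handle's ferrule end is at (278,152). Brown sits in line behind the chef tang at (485,225), and yellow is at (17,105).

```bash
python3 - <<'E'
from h import *
f=cv2.imread("pics/w8.png")[:,:,::-1]
T,a=tang("wrist",4,90,265,302,f)
c=goal(T,a,66); plan(*c,6.5,a)
E
```

```text
wrist tip [ 704.4 -117.7] yaw 7.78 len 55.9 res px 0.09 tip row 78.5 cov [14.3 14.3 14.  14.8 14.8 14.5 14.6 14.3 13.9 13.6 13.9 13.8 13.8 13.7
 13.2 13.4 13.5 13.4 13.6 13.4 13.2 12.9 13.  12.3 12.   0.7  0.   0.
  0. ]
handle centre [ 624.1 -128.6]
units slide [1.318 0.323 3.556] spin -0.253 t 26.75 F [-0.7 -0.6 -1.5] w 29.9
```

```bash

python3 -m jog '{"jaw":[10,10,10,10,10,10,10,10,10,10],"slide":[[0.4,0.31,0.1],[0.5,0,0.5],[0.42,0,0.7],[0,0,0.8],[0,0,0.7],[0,0,0.35],[0,0,0.2],[0,0,0.11],[0,0,0.02],[0,0,0]],"spin":[0,0,0,-0.21,0,0,0,0,0,0]}' 25
python3 -c "
from h import *
plan(624.1,-128.3,6,7.5)"
```

```text
time_s: 27.75
ee_pos: [625.1, -127.7, 11.1]
ee_rot: [180.0, -0.1, 7.6]
force: [0.0, -0.7, -1.3]
gripper_width: 30.0
gripper_force: 25.0
units slide [-0.034  0.017  0.17 ] spin 0.012 t 27.75 F [ 0.  -0.7 -1.3] w 30.0
```

```bash

python3 -m jog '{"jaw":[10,10,10,10,10],"slide":[[0,0,0.06],[0,0,0.06],[0,0,0.04],[0,0,0],[0,0,0]],"spin":[0,0,0,0,0]}' 25
```

```text
time_s: 28.25
ee_pos: [624.7, -127.6, 6.2]
ee_rot: [180.0, -0.0, 7.6]
force: [-1.2, 0.6, 4.6]
gripper_width: 29.9
gripper_force: 25.0
```

Force shows contact with the bench. Now I release, lift and retreat to check.

```bash

python3 -m jog '{"jaw":[15,30,50,50,50,50,50,50,50,50],"slide":[[0,0,0],[0,0,0],[0,0,0],[0,0,-0.3],[0,0,-0.8],[0,0,-0.9],[0,0,-0.9],[0,0,-0.9],[-0.5,0,-0.5],[-0.9,0,0]],"spin":[0,0,0,0,0,0,0,0,0,0]}' 25
python3 -m jog '{"jaw":[50,50,50,50,50,50,50],"slide":[[-0.9,0,0],[-0.9,0,0],[-0.9,0,0],[-0.9,0,0],[-0.6,0,0],[0,0,0],[0,0,0]],"spin":[0,0,0,0,0,0,0]}' 25
python3 - <<'E'
from h import *
t=env.grab_frame("top");w=env.grab_frame("wrist")
v=np.vstack([t[20:260,110:430],cv2.resize(w,(320,240))]);
cv2.imwrite("pics/end.png",cv2.resize(np.hstack([t[30:180,120:400]]),None,fx=2.8,fy=2.8,interpolation=cv2.INTER_CUBIC)[:,:,::-1])
cv2.imwrite("pics/wend.png",w[:,:,::-1])
for c,s,h,r in (("yellow",(215,119),42,(87,104,212,230)),("red",(131,150),50,(107,124,130,143)),("brown",(375,140),58,(99,120,365,384)),("black",(300,125),66,(84,104,290,306))):
    o=handle("top",c,s,t); T,a=tang("top",*r,t)
    if o:
        d=np.array(o[:2])-T;b=np.radians(a);print("  gap",round(-(d[0]*np.cos(b)+d[1]*np.sin(b))-h,1),"lat",round(-d[0]*np.sin(b)+d[1]*np.cos(b),1),"dyaw",round(o[2]-a,1))
E
```

```text
time_s: 29.25
ee_pos: [585.7, -133.5, 137.6]
ee_rot: [179.8, -0.4, 7.7]
force: [-1.2, -1.2, -0.1]
gripper_width: 49.7
gripper_force: 0.0
time_s: 29.95
ee_pos: [458.9, -150.0, 135.1]
ee_rot: [180.0, -0.1, 7.6]
force: [0.4, 0.3, 0.2]
gripper_width: 50.0
gripper_force: 0.0
top yellow ctr 660.4 120.8 size [25.9 86.7] yaw -1.26
top tip [713.9 116.1] yaw -3.34 len 35.4 res px 0.06 tip row 101.5 cov [4.9 3.1 2.8 2.4 2.8 0.4]
  gap 11.7 lat 1.6 dyaw 2.1
top red ctr 584.9 362.7 size [ 26.  101.1] yaw -4.89
top tip [654.2 359.6] yaw -5.63 len 38.4 res px 0.1 tip row 123.5 cov [1.6 3.7 3.2 3.2 3.  3. ]
  gap 19.2 lat -3.7 dyaw 0.7
top brown ctr 584.9 -329.4 size [116.1  26.9] yaw 0.22
top tip [ 656.  -329.6] yaw -1.61 len 46.7 res px 0.13 tip row 118.5 cov [0.  4.6 3.8 4.  3.6 3.3 3.8]
  gap 13.1 lat -1.8 dyaw 1.8
seed off [ 63  34 141]
top tip [ 706.1 -116.2] yaw 7.21 len 47.9 res px 0.14 tip row 102.5 cov [4.7 4.7 4.2 4.5 3.6 4.4 3.1]
```

View pics/end.png

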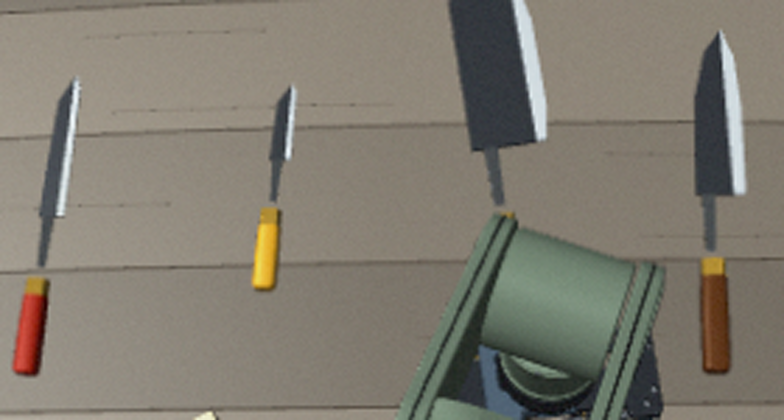

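End view: red, yellow and brown lie in line with their tangs. Black is partly under the arm, so I'll measure it from the wrist pictures, and brown from the earlier one.

```bash

python3 - <<'E'
from h import *
w=cv2.imread("pics/wend.png")[:,:,::-1]
for P in ([624,-128,20],[704,-117.5,4],[658,118,20],[582,-330,20],[655,-330,4],[715,114.5,4]): print(P,np.round(proj("wrist",P)[0]))
E
```

```text
[624, -128, 20] [276.  23.]
[704, -117.5, 4] [276. -76.]
[658, 118, 20] [-15. -65.]
[582, -330, 20] [484. 107.]
[655, -330, 4] [497.  26.]
[715, 114.5, 4] [  -0. -134.]
```

View pics/wend.png

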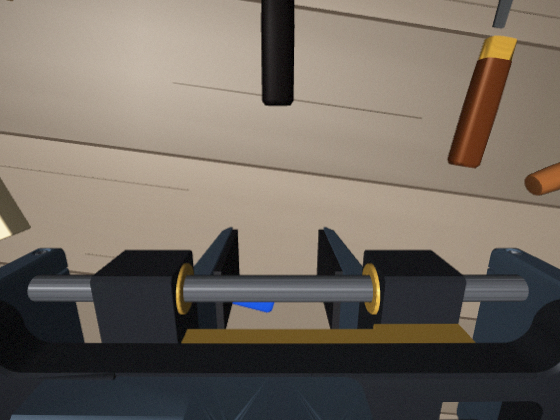

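Black (277,50) and brown (482,105) are on the bench, undisturbed, but their tangs are out of view. I take two higher looks to check all four pairs in one camera.

```bash

python3 -m jog '{"jaw":[50,50,50,50,50,50,50,50],"slide":[[0.3,0,-0.8],[0.8,0,-0.8],[0.8,0,-0.4],[0.8,0,0],[0.8,0,0],[0.8,0,0],[0.2,0,0],[0,0,0]],"spin":[0,0,0,0,0,0,0,0]}' 25
python3 - <<'E'
from h import *
import json
w=env.grab_frame("wrist");cv2.imwrite("pics/v1.png",w[:,:,::-1])
for P in ([624,-128,20],[704,-117.5,4],[582,-330,20],[655,-330,4]): print(P,np.round(proj("wrist",P)[0]))
h=handle("wrist","black",tuple(np.round(proj("wrist",[615,-128,24])[0]).astype(int)),w)
h=handle("wrist","brown",tuple(np.round(proj("wrist",[580,-330,22])[0]).astype(int)),w)
E
python3 -m jog '{"jaw":[50,50,50,50,50,50,50,50,50,50],"slide":[[0.05,-0.4,0],[0.1,-0.9,0],[0.1,-0.9,0],[0.1,-0.9,0],[0.1,-0.9,0],[0.1,-0.9,0],[0.1,-0.9,0],[0.1,-0.9,0],[0.1,-0.9,0],[0.1,-0.9,0]],"spin":[0,0,0,0,0,0,0,0,0,0]}' 25
python3 -m jog '{"jaw":[50,50,50,50,50,50],"slide":[[0.1,-0.9,0],[0.1,-0.9,0],[-0.5,0,0],[0,0,0],[0,0,0],[0,0,0]],"spin":[0,0,0.5,0.5,0.5,0]}' 25
python3 - <<'E'
from h import *
w=env.grab_frame("wrist");cv2.imwrite("pics/v2.png",w[:,:,::-1])
for P in ([658,118,20],[714.5,114.5,4],[582.5,361,20],[648,356.8,4]): print(P,np.round(proj("wrist",P)[0]))
h=handle("wrist","yellow",tuple(np.round(proj("wrist",[655,118,20])[0]).astype(int)),w)
h=handle("wrist","red",tuple(np.round(proj("wrist",[580,361,20])[0]).astype(int)),w)
a=cv2.imread("pics/v1.png");b=cv2.imread("pics/v2.png");cv2.imwrite("pics/v12.png",np.vstack([a[:280],b[:280]]))
E
```

```text
time_s: 30.85
ee_pos: [592.7, -131.5, 193.7]
ee_rot: [-180.0, 0.1, 7.7]
force: [0.1, 0.1, 1.4]
gripper_width: 50.2
gripper_force: 0.0
[624, -128, 20] [277. 168.]
[704, -117.5, 4] [277.  97.]
[582, -330, 20] [433. 223.]
[655, -330, 4] [442. 163.]
wrist black ctr 622.2 -129.8 size [133.3  28.1] yaw 7.02
wrist brown ctr 590.2 -332.0 size [ 33.3 101.2] yaw -0.84
time_s: 31.9
ee_pos: [585.0, 125.9, 194.9]
ee_rot: [-180.0, 0.0, 7.6]
force: [0.2, 0.6, 0.1]
gripper_width: 50.1
gripper_force: 0.0
time_s: 32.5
ee_pos: [569.1, 177.2, 194.9]
ee_rot: [-180.0, 0.0, -4.4]
force: [0.2, 0.7, 0.6]
gripper_width: 50.0
gripper_force: 0.0
[658, 118, 20] [323. 115.]
[714.5, 114.5, 4] [322.  63.]
[582.5, 361, 20] [126. 196.]
[648, 356.8, 4] [125. 140.]
wrist yellow ctr 659.8 117.9 size [25.2 85.4] yaw -4.37
wrist red ctr 583.3 361.6 size [ 29.7 102.5] yaw -4.59
```

View pics/v12.png

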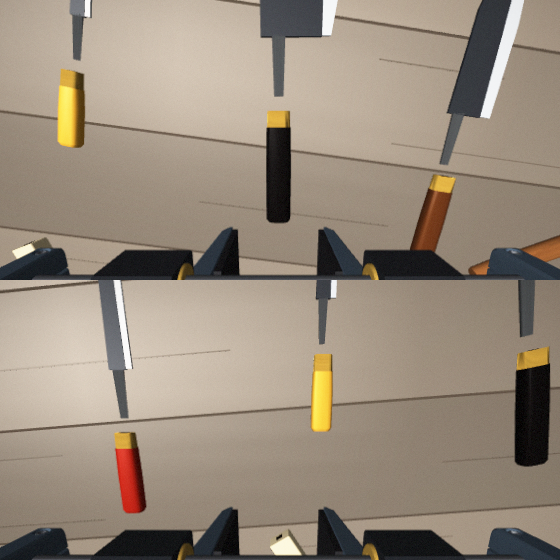

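The check pictures show every handle in line with its tang, ferrule towards it, with gaps of roughly 12–17 mm: black (278,165), brown (433,220), yellow (322,392), red (130,472). The gripper touches nothing, so I hand in.

```bash
python3 -c "
from workcell import env
print(env.job_done())"
```

```text
the job is handed in; nothing more can be done
None
```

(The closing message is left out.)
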